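# Close the empty plaster mould and hold it shut for strapping

### The job

Two lower halves of a plaster knob mould stand on the bench, and one of them still has a cast knob drying in it. Lift the loose cover half and fit it, the right way round with the blue marks at the same end, onto the brass dowels of the empty lower half until the seam is fully closed; finish while still holding the cover pressed down firmly, so that I can put the strap on. Leave the cast knob, its mould and the other things on the bench alone.

Things in the scene. Friction and masses are not known exactly. Their poses are not given: they have to be found in the camera images.
- mould_a: one of two alike lower halves: off-white plaster block, 124 x 60 x 34 mm (own x, y, z), about 0.34 kg, loose on the pale bench sheet (6 mm above z = 0). Origin: centre of the underside; z up. In its top face: a round cavity, 42 mm wide and 13 mm deep, in the middle, which may or may not hold the cast knob (compare positions); three upright brass dowels; a blue mark at its own +x end
- mould_a_mark (a point): point on the blue mark of mould_a: on its top face, 55 mm from its centre along own +x. Dowels of either lower half: at own (x, y) = (-47, 15), (-47, -15) and (47, 0) mm, each 12 mm thick in its lower 4 mm, then tapering to 7 mm at the tip, 11 mm above the top face
- mould_b: The other of two alike, same shape and sizes as mould_a: plaster block 124 x 60 x 34 mm, origin at the centre of the underside, cavity and three brass dowels on top, single dowel and blue mark at own +x
- mould_b_mark (a point): point on the blue mark of mould_b: on its top face, 55 mm from its centre along own +x
- cover: the loose cover half: off-white plaster block, 124 x 60 x 34 mm (own x, y, z), about 0.3 kg, lying cavity side down on the bare wood near the robot (z = 0). Origin: centre of the underside; z up. In the middle of its top a pour hole, 25 mm wide; blue mark at its own +x end. Grip it across its 60 mm width (own y), at the middle of its long sides
- cover_mark (a point): point at the cover's blue mark: on its underside, 55 mm from its centre along own +x; meets the lower half's mark point when seated, with the cover's origin 34 mm above the lower half's and x axes the same way. Underside: sockets 14 mm wide, 13 mm deep at own (x, y) = (-47, 15), (-47, -15), (47, 0) mm and a cavity. Fits either lower half, one way round
- cast_knob: round cast knob of grey half-dry clay, 40 mm wide, 33 mm high with the 10 mm stub on its top; sits in the cavity of mould_a or mould_b and stands 20 mm above that half's top face. Origin: centre of its underside. Not to be touched
- water_cup: bystander: round grey-green cup of cloudy water, 75 mm wide, 48 mm high, left of the cover; origin at the centre of its underside
- brush: bystander: wooden brush, 203 x 18 x 14 mm, lying along own x on the right; origin under its middle
- wood_rib: bystander: oval wooden smoothing rib, 43 x 100 x 8 mm, lying at the left; origin under its middle

How it is judged:
By the outcome, as a careful person would: the job done as asked, in the order asked, and still so for the second after the job is handed in, while the arm keeps its last pose, push and grip.
It also fails if it takes over 42 s, if anything falls off the work surface, if the arm or the gripper's body presses on something with over 40 N, if the wrist force passes 120 N, or if a joint passes its speed limit or range.

### The arm

A 6-joint arm with a two-finger parallel gripper is mounted at the origin on a cart in front of the work surface, level with it; the furniture and walls round the work are solid. World frame = base frame: x ahead of the robot, y to its left, z up, the work surface at z = 0. Lengths are in m, angles in degrees, forces in N, time in s.
With the tool pointing down it reaches from about 0.4 to 0.825 m from the base axis. Payload 7 kg.
Tool frame: the origin (TCP) lies on the centre line of the jaws, within the pads' length; the fingertips stand 11 mm ahead of it and the grasp point (between the pads) lies 8 mm behind it; z points along the fingers, y is the line along which they close (so a half turn about z gives the same grasp; the last joint's range is limited). The gripper opens to 85 mm and grips with 20 to 120 N. Pads are 22 mm wide; open, the fingers measure 114 mm over their backs; the gripper's body (76 mm by 85 mm) begins 54 mm behind the grasp point. The pads swing forward as they close: fully open they stand 13 mm farther back than shut.
Start: joints at [91.221, 20.546, 0.682, 0, -70.136, -16.507], TCP at [0.178, 0.651, 0.242] pointing down, gripper open.
Joint ranges: [-176.03, 176.03], [-82.01, 121.73], [-58.28, 71.71], [-173.87, 95.51], [-174.79, -0.11], [-173.66, 173.66]. Speed limits (degrees/s): [136.94, 136.94, 172.46, 180, 180, 180].

### API

Orientations are given as a 3x3 rotation matrix whose columns are the frame's x, y, z axes.
In Python, from rig import telemetry, imaging, robot gives the robot as it stands.
- The arm moves only by the shell command python3 -m creep 'ROWS' [FORCE]. ROWS is JSON, one flat list of numbers, 7 for each row, row after row: the opening, from -1 (shut) to 1 (fully open), then the shift along the tool's x, y, z scaled (see below), then the turn, a rotation vector about the tool's x, y, z scaled (see below). In form: [grip, x, y, z, wx, wy, wz, grip, x, y, z, wx, wy, wz, ...]. A call has 1 to 12 rows; each row is the pose to reach, as a shift and turn from the pose commanded when the call began, along the tool's axes at that moment; what a row does not reach only later rows make up. The controller multiplies each number of a shift by 0.25 m and each number of a turn by 2 rad. A row lasts 1/12 s, in which the tool goes at most 41.7 mm and 7.16 degrees, less where a joint would pass 70% of its speed; a pose out of reach is approached as far as the arm can. A call with a number of a shift or a turn outside -1 to 1 is refused whole. A call with a gripper value outside its range is refused whole. The fingers move at their own pace and stop on an object; FORCE is the grip in N (left out, the last holds). Time passes only in rows, so rows that repeat a pose let the fingers close. It gives the time, the measured TCP pose, the force, the opening and the grip force at its end, in the units of the state.
- telemetry.sense(): the state, without advancing time (a new reading comes with each control period).
- imaging.capture(name): name is "side" or "top"; returns a dict with "img" (480x640x3 uint8, red, green, blue), "fovy" (degrees; the focal length in pixels is half the picture's height over the tangent of half this angle, whatever the lens; pixels are square), "cx", "cy" (the principal point, pixels), "distortion" ([k1, k2, p1, p2, k3] as OpenCV has them; the pictures are not rectified), "rvec" (rotation vector, rad) and "tvec" (3), from world to camera coordinates, as OpenCV has them. Camera axes: x right, y down, z forward; pixel columns grow to the right and rows downward; lengths in m; the calibration is good to about 2 mm. A picture is of the moment at which its call begins. There is no depth.
- robot.hand_in(): hands the job in; it is judged then, once.
The state is a dict: "time_s": time; "joints": joint angles; "qd": joint speeds; "joint_efforts": joint torques, N m; "tcp_pos": TCP position; "ee_rot": TCP orientation; "ft_force": force on the tool from outside, world axes, zero at the start; "moment": the same for the moment, N m; "finger_gap": finger opening in m; "grip_force": force on a finger pad.
Only numpy, scipy, OpenCV 4.12 (cv2) and the standard library are available. Lean on these libraries where they do the work, as an engineer would, in place of code of your own. Each camera call takes 0.05 s, during which the arm holds its last target. There are 200 camera calls.

## Working session

There is one attempt and no reset: what is moved stays moved. The work goes in short steps, Python scripts to look and compute and a shell command to move; the robot and the scene stay as the last step left them, time stands still between calls to the robot, and variables do not carry over. Pictures are saved under pics/ and viewed, at most 10 in all, crops included, and the job is handed in when it is done.

```bash
mkdir -p pics; ls; python3 - <<'E'
from rig import telemetry, imaging
import cv2,numpy as np
s=telemetry.sense()
print(s['time_s'],s['tcp_pos'],np.round(s['ee_rot'],3).tolist(),s['finger_gap'])
for n in('top','side'):
    c=imaging.capture(n); cv2.imwrite(f'pics/{n}0.png',c['img'][:,:,::-1])
    R=cv2.Rodrigues(np.array(c['rvec'],float))[0]
    print(n,c['fovy'],c['cx'],c['cy'],c['distortion'],(-R.T@np.array(c['tvec'])).round(3))
E
```

```text
pics
0.0 [0.17787492 0.65067135 0.24135896] [[0.965, -0.264, -0.0], [-0.264, -0.965, -0.002], [0.0, 0.002, -1.0]] 0.08514425988702713
top 42.18143720968393 324.9798935530144 248.64066242015983 [0.05664681 0.         0.         0.         0.        ] [ 0.358 -0.019  1.025]
side 52.726472321053016 320.08799485379586 238.31534669676392 [-0.10381854  0.          0.          0.          0.        ] [ 0.151 -0.654  0.666]
```

View pics/top0.png

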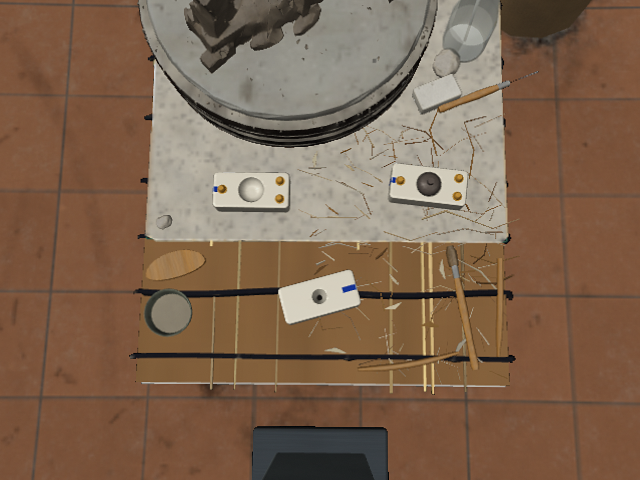

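View pics/side0.png

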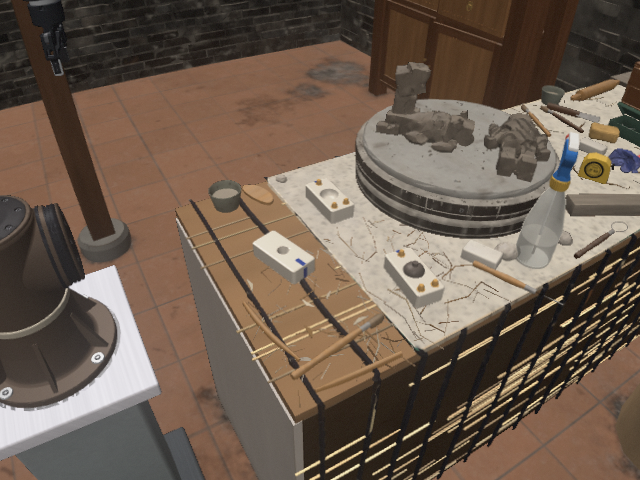

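The top view shows the empty mould on the left (cavity at 251,189, mark at 214,189). The knob's mould is on the right (knob at 429,183). The cover lies at about (319,297) with its mark at the right end (349,289). The side view agrees.

```bash
cat > h.py <<'E'
import cv2,numpy as np
def cam(c):
    f=240/np.tan(np.radians(c['fovy']/2)); K=np.array([[f,0,c['cx']],[0,f,c['cy']],[0,0,1]])
    return K,np.array(c['distortion'],float),np.array(c['rvec'],float),np.array(c['tvec'],float)
def ray(c,uv,z):
    K,d,r,t=cam(c); R=cv2.Rodrigues(r)[0]
    p=cv2.undistortPoints(np.array(uv,float).reshape(-1,1,2),K,d)[:,0]
    D=np.c_[p,np.ones(len(p))]@R; C=-R.T@t
    return C+D*((z-C[2])/D[:,2])[:,None]
def proj(c,P):
    K,d,r,t=cam(c); return cv2.projectPoints(np.array(P,float).reshape(-1,1,3),r,t,K,d)[0][:,0]
def blobs(m,lo,hi):
    n,l,s,ce=cv2.connectedComponentsWithStats(m.astype(np.uint8))
    return [(int(s[i,4]),ce[i],l==i) for i in range(1,n) if lo<=s[i,4]<=hi]
E
python3 - <<'E'
from rig import imaging
from h import *
for n in('top','side'):
    c=imaging.capture(n); im=c['img']; hsv=cv2.cvtColor(im,cv2.COLOR_RGB2HSV); H,S,V=[hsv[...,i].astype(int) for i in range(3)]
    print(n)
    for a,ce,_ in blobs((H>105)&(H<130)&(S>120),8,400): print(' blue',a,ce.round(1),ray(c,ce,.034)[0].round(4),ray(c,ce,.04)[0].round(4))
    br=(H>10)&(H<28)&(S>110)&(V>80)
    for a,ce,_ in blobs(br,20,150): print(' brass?',a,ce.round(1),ray(c,ce,.051)[0].round(4))
    if n=='top':
        for lo in (225,235):
          for a,ce,m in blobs((V>lo)&(S<45),1200,4000):
            k=cv2.findContours(m.astype(np.uint8),cv2.RETR_EXTERNAL,2)[0][0]; r=cv2.minAreaRect(k); b=cv2.boxPoints(r)
            z=.034 if ce[1]>240 else .04
            w=ray(c,b,z); print(' white',lo,a,np.round(r[0],1),ray(c,r[0],z)[0].round(4),'edges',np.linalg.norm(np.diff(w[:3],axis=0),axis=1).round(4),[np.degrees(np.arctan2(*(w[i+1]-w[i])[[1,0]])).round(1) for i in (0,1)])
        dark=(V<150)
        for a,ce,_ in blobs(dark[285:308,305:335],30,250): print(' hole',a,ce+[305,285],ray(c,ce+[305,285],.034)[0].round(4))
    x0,y0,w,h=(200,160,170,170) if n=='top' else (240,170,130,130)
    cv2.imwrite(f'pics/{n}1.png',cv2.resize(im[y0:y0+h,x0:x0+w,::-1],(560,560),interpolation=cv2.INTER_NEAREST))
E
```

```text
top
 blue 15 [393.1 179.9] [ 0.6461 -0.1236  0.034 ] [ 0.6444 -0.123   0.04  ]
 blue 14 [215.1 188.9] [0.6286 0.1687 0.034 ] [0.627  0.1675 0.04  ]
 blue 65 [348.6 288. ] [ 0.4669 -0.0509  0.034 ] [ 0.4663 -0.0507  0.04  ]
 blue 10 [491.5 294.9] [ 0.458  -0.2775  0.034 ] [ 0.4574 -0.2759  0.04  ]
 blue 11 [435. 297.] [ 0.4538 -0.1882  0.034 ] [ 0.4532 -0.1872  0.04  ]
 blue 8 [408.5 298. ] [ 0.4518 -0.1462  0.034 ] [ 0.4512 -0.1454  0.04  ]
 brass? 81 [432.9 136.4] [ 0.7148 -0.1873  0.051 ]
 brass? 62 [470.7 156.6] [ 0.6808 -0.2477  0.051 ]
 brass? 68 [458.4 178. ] [ 0.6449 -0.227   0.051 ]
 brass? 61 [279.6 180.6] [0.6386 0.0616 0.051 ]
 brass? 62 [400.  180.3] [ 0.6406 -0.1329  0.051 ]
 brass? 64 [221.8 188.9] [0.624  0.1546 0.051 ]
 brass? 68 [456.8 195.9] [ 0.6152 -0.2236  0.051 ]
 brass? 61 [279.1 198.4] [0.609  0.0619 0.051 ]
 brass? 57 [349.  243.2] [ 0.5365 -0.0508  0.051 ]
 brass? 52 [425.7 247.5] [ 0.5306 -0.1724  0.051 ]
 hole 128 [317.4296875 296.4375   ] [ 0.453  -0.0013  0.034 ]
side
 blue 22 [300.1 261.5] [ 0.4642 -0.0505  0.034 ] [ 0.4612 -0.0563  0.04  ]
 brass? 81 [
[... 2317 characters left out ...]
93.1 260.6] [ 0.9524 -0.3463  0.051 ]
 brass? 68 [560.1 279.5] [ 0.8496 -0.3466  0.051 ]
 brass? 24 [275.5 282.1] [ 0.3921 -0.0927  0.051 ]
 brass? 43 [434.4 283. ] [ 0.638  -0.2348  0.051 ]
 brass? 46 [420.6 287.8] [ 0.6088 -0.2317  0.051 ]
 brass? 41 [272.1 297.6] [ 0.3705 -0.1235  0.051 ]
 brass? 50 [526.  298.9] [ 0.7545 -0.3474  0.051 ]
 brass? 59 [267.7 308. ] [ 0.3535 -0.1412  0.051 ]
 brass? 21 [602.4 412.5] [ 0.6821 -0.5648  0.051 ]
 brass? 26 [525.3 419.8] [ 0.5751 -0.5104  0.051 ]
 brass? 30 [611.7 438.8] [ 0.6587 -0.5992  0.051 ]
 brass? 56 [525.  443.4] [ 0.548  -0.5354  0.051 ]
 brass? 36 [517.2 448.4] [ 0.5335 -0.5348  0.051 ]
 brass? 68 [515.6 474.5] [ 0.505  -0.5596  0.051 ]
```

View pics/top1.png

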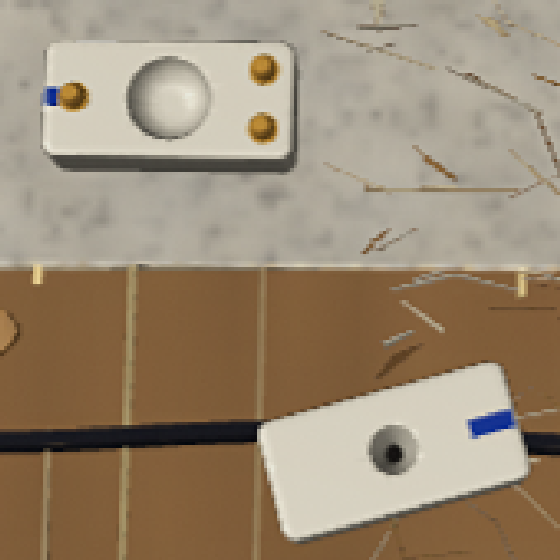

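The crop gives the cover centre at about px (319.4,296.6), or world (0.453,-0.004) with x axis at about -74.5°. The empty mould is at about (0.624,0.1085) with x axis at +90°. I'll start swinging over and check which way joint 6 turns.

```bash
python3 -m creep '[1,0.98,0.61,0,0,0,0.45, 1,0.98,0.61,0,0,0,0.45, 1,0.98,0.61,0,0,0,0.45, 1,0.98,0.61,0,0,0,0.45, 1,0.98,0.61,0,0,0,0.45, 1,0.98,0.61,0,0,0,0.45, 1,0.98,0.61,0,0,0,0.45, 1,0.98,0.61,0,0,0,0.45, 1,0.98,0.61,0,0,0,0.45, 1,0.98,0.61,0,0,0,0.45]' 40
cat > st.py <<'E'
from rig import telemetry
from h import *
s=telemetry.sense(); R=np.array(s['ee_rot'])
print('t',s['time_s'],'q',np.round(s['joints'],1),'p',np.round(s['tcp_pos'],4),'yaw',np.degrees(np.arctan2(R[1,0],R[0,0])).round(2),'tilt',R[:,2].round(4),'F',np.round(s['ft_force'],1),'gap',round(s['finger_gap'],4),'grip',round(float(np.max(s['grip_force'])),1))
import sys
if len(sys.argv)>1:
    x,y,z,yaw=map(float,sys.argv[1:5]); T=np.array([x,y,z])
    a=np.radians(yaw); G=np.array([[np.cos(a),np.sin(a),0],[np.sin(a),-np.cos(a),0],[0,0,-1]])
    w=cv2.Rodrigues(R.T@G)[0].ravel()/2
    print('shift',(R.T@(T-s['tcp_pos'])/.25).round(3),'turn',w.round(4))
E
python3 st.py 0.453 -0.004 0.15 105.5
python3 - <<'E'
from rig import imaging
from h import *
c=imaging.capture('top'); im=c['img']; hsv=cv2.cvtColor(im,cv2.COLOR_RGB2HSV)
H,S,V=[hsv[...,i].astype(int) for i in range(3)]
print(hsv[300,300],hsv[285,345],hsv[270,300],hsv[178,250])
for lo in(150,190,210):
  for a,ce,m in blobs(((V>lo)&(S<50))[255:335,265:375],1000,6000):
    k=cv2.findContours(m.astype(np.uint8),0,2)[0][0]; h=cv2.convexHull(k).astype(float)+[265,255]
    r=cv2.minAreaRect(h.astype(np.float32)); w=ray(c,cv2.boxPoints(r),.034)
    print(lo,a,np.round(r[0],1),ray(c,r[0],.034)[0].round(4),np.linalg.norm(np.diff(w[:3],axis=0),axis=1).round(4),[np.degrees(np.arctan2(*(w[i+1]-w[i])[[1,0]])).round(1) for i in (0,1)])
E
```

```text
time_s: 1.03
tcp_pos: [0.3743, 0.4393, 0.2423]
ee_rot: [[0.394, -0.919, -0.0], [-0.919, -0.394, 0.0], [-0.0, -0.0, -1.0]]
ft_force: [0.6, 0.7, -0.5]
finger_gap: 0.0854
grip_force: 0.0
t 1.0333 q [ 69.   11.4 -12.   -0.  -66.6 -45.8] p [0.3743 0.4393 0.2423] yaw -66.82 tilt [-0.e+00  2.e-04 -1.e+00] F [ 0.6  0.7 -0.5] gap 0.0854 grip 0.0
shift [1.754 0.408 0.369] turn [-2.0000e-04 -0.0000e+00 -1.5038e+00]
[ 21  27 215] [ 22  34 223] [ 15 140 124] [ 20  31 122]
150 2611 [318.5 296.2] [ 0.4533 -0.003   0.034 ] [0.1236 0.059 ] [np.float64(-74.2), np.float64(-164.8)]
190 2440 [318.5 296.4] [ 0.453 -0.003  0.034] [0.1218 0.0576] [np.float64(-74.2), np.float64(-164.8)]
210 2263 [318.3 296.5] [ 0.4529 -0.0027  0.034 ] [0.1202 0.0565] [np.float64(-74.4), np.float64(-164.9)]
```

```bash
python3 -m creep '[1,0.9,0.2,0.1,0,0,0.7, 1,0.9,0.2,0.1,0,0,0.7, 1,0.9,0.2,0.1,0,0,0.7, 1,0.9,0.2,0.1,0,0,0.7, 1,0.9,0.2,0.1,0,0,0.7, 1,0.9,0.2,0.1,0,0,0.7, 1,0.9,0.2,0.1,0,0,0.7, 1,0.9,0.2,0.1,0,0,0.7, 1,0.9,0.2,0.1,0,0,0.7, 1,0.9,0.2,0.1,0,0,0.7, 1,0.9,0.2,0.1,0,0,0.7, 1,0.9,0.2,0.1,0,0,0.7]' | head -1
python3 st.py 0.4532 -0.003 0.15 105.5
```

```text
time_s: 2.08
t 2.0833 q [  51.4    1.8  -26.6   -0.   -61.6 -108.7] p [0.4162 0.2141 0.2173] yaw -147.3 tilt [-1.e-04  0.e+00 -1.e+00] F [ 0.1  0.1 -0.1] gap 0.0857 grip 0.0
shift [ 0.345 -0.811  0.269] turn [ 0.     -0.      0.9355]
```

q1 has a shoulder offset, so grasping at tool yaw -74.5° (q6 ≈ -9, final ≈ 152) is the feasible branch. I'll turn back to it.

```bash
python3 -m creep '[1,0.345,-0.811,0.25,0,0,-0.635, 1,0.345,-0.811,0.25,0,0,-0.635, 1,0.345,-0.811,0.25,0,0,-0.635, 1,0.345,-0.811,0.25,0,0,-0.635, 1,0.345,-0.811,0.25,0,0,-0.635, 1,0.345,-0.811,0.25,0,0,-0.635, 1,0.345,-0.811,0.25,0,0,-0.635, 1,0.345,-0.811,0.25,0,0,-0.635, 1,0.345,-0.811,0.25,0,0,-0.635, 1,0.345,-0.811,0.25,0,0,-0.635, 1,0.345,-0.811,0.25,0,0,-0.635, 1,0.345,-0.811,0.25,0,0,-0.635]' | head -1
python3 st.py 0.4532 -0.003 0.015 -74.5
python3 - <<'E'
from rig import imaging
from h import *
c=imaging.capture('side'); cv2.imwrite('pics/s2.png',cv2.resize(c['img'][150:330,180:420,::-1],(720,540)))
E
```

```text
time_s: 3.08
t 3.0833 q [ 24.6   4.2 -33.2  -0.  -52.6  -8.4] p [ 0.4547 -0.0031  0.1547] yaw -73.83 tilt [-1.e-04 -0.e+00 -1.e+00] F [ 0.5 -0.1 -0. ] gap 0.0855 grip 0.0
shift [-0.002  0.006  0.559] turn [0.0001 0.     0.0059]
```

View pics/s2.png

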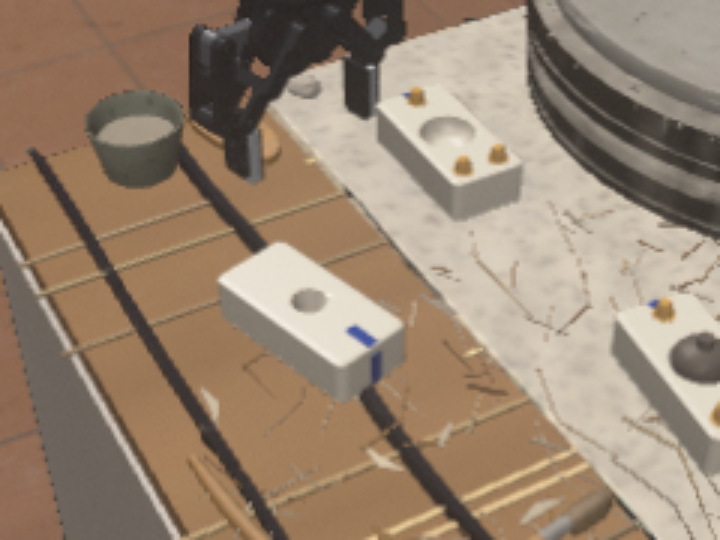

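The open jaws hover squarely over the cover. The pads straddle its long sides and nothing is in the way. Descending and gripping.

```bash
python3 -m creep '[1,-0.002,0.006,0.25,0,0,0.006, 1,-0.002,0.006,0.4,0,0,0.006, 1,-0.002,0.006,0.5,0,0,0.006, 1,-0.002,0.006,0.554,0,0,0.006, 1,-0.002,0.006,0.554,0,0,0.006, 1,-0.002,0.006,0.554,0,0,0.006, 0.2,-0.002,0.006,0.554,0,0,0.006, 0,-0.002,0.006,0.554,0,0,0.006, 0,-0.002,0.006,0.554,0,0,0.006, -0.2,-0.002,0.006,0.554,0,0,0.006, -0.2,-0.002,0.006,0.554,0,0,0.006, -0.2,-0.002,0.006,0.554,0,0,0.006]' 90 | head -1
python3 st.py 0.4532 -0.003 0.016 -74.5
```

```text
time_s: 4.13
t 4.1333 q [ 24.6  16.3 -42.4   0.  -31.2  -9.6] p [ 0.4535 -0.0037  0.0182] yaw -75.0 tilt [ 0.0024  0.001  -1.    ] F [-3.3  1.4  8.9] gap 0.0583 grip 97.0
shift [-0.003  0.     0.009] turn [-0.0013  0.0002 -0.0043]
```

```bash
python3 -m creep '[-0.3,0,0,-0.06,0,0,0, -0.3,0,0,-0.15,0,0,0, -0.3,0,0,-0.25,0,0,0, -0.3,0,0,-0.35,0,0,0, -0.3,0,0,-0.45,0,0,0, -0.3,0,0,-0.5,0,0,0, -0.3,0,0,-0.52,0,0,0, -0.3,0,0,-0.52,0,0,0, -0.3,0,0,-0.52,0,0,0]' | head -1
python3 st.py 0.624 0.1085 0.15 90
```

```text
time_s: 4.88
t 4.8833 q [ 24.5   4.6 -34.1  -0.  -51.3  -9.5] p [ 0.4524 -0.0041  0.1462] yaw -75.02 tilt [ 4.e-04  7.e-04 -1.e+00] F [-0.3  0.1 -3.7] gap 0.0586 grip 98.4
shift [-0.258 -0.78  -0.015] turn [-5.0000e-04 -3.0000e-04 -1.4401e+00]
```

```bash
python3 -m creep '[-0.3,-0.02,-0.05,0,0,0,-0.06, -0.3,-0.04,-0.1,0,0,0,-0.12, -0.3,-0.06,-0.15,0,0,0,-0.18, -0.3,-0.08,-0.2,0,0,0,-0.24, -0.3,-0.1,-0.25,0,0,0,-0.3, -0.3,-0.12,-0.3,0,0,0,-0.36, -0.3,-0.14,-0.36,0,0,0,-0.42, -0.3,-0.16,-0.42,0,0,0,-0.48, -0.3,-0.18,-0.48,0,0,0,-0.54, -0.3,-0.2,-0.53,0,0,0,-0.6, -0.3,-0.21,-0.57,0,0,0,-0.66, -0.3,-0.22,-0.6,0,0,0,-0.71]' | head -1
python3 st.py 0.624 0.1085 0.15 90
```

```text
time_s: 5.88
t 5.8833 q [ 27.5  17.4 -17.7  -0.  -55.1  69.2] p [0.5833 0.088  0.144 ] yaw 6.72 tilt [-0.0032 -0.0013 -1.    ] F [-0.2  0.3 -2.7] gap 0.0581 grip 98.1
shift [ 0.171 -0.062 -0.025] turn [-0.0008  0.0017 -0.7268]
```

```bash
python3 -m creep '[-0.3,0.03,-0.01,0,0,0,-0.06, -0.3,0.06,-0.02,0,0,0,-0.12, -0.3,0.09,-0.03,0,0,0,-0.18, -0.3,0.12,-0.04,0,0,0,-0.24, -0.3,0.15,-0.05,0,0,0,-0.3, -0.3,0.17,-0.06,0,0,0,-0.36, -0.3,0.17,-0.06,0,0,0,-0.42, -0.3,0.17,-0.06,0,0,0,-0.48, -0.3,0.17,-0.06,0,0,0,-0.54, -0.3,0.17,-0.06,0,0,0,-0.6, -0.3,0.17,-0.06,0,0,0,-0.66, -0.3,0.17,-0.06,0,0,0,-0.71]' | head -1
python3 -m creep '[-0.3,0,0,0,0,0,-0.04, -0.3,0,0,0,0,0,-0.043, -0.3,0,0,0,0,0,-0.043, -0.3,0,0,0,0,0,-0.043]' | head -1
python3 st.py 0.624 0.1085 0.11 90
cat > look.py <<'E'
import sys
from rig import imaging
from h import *
for n in('side','top'):
    c=imaging.capture(n); x,y,w,h=(230,100,180,150) if n=='side' else (170,110,160,133)
    cv2.imwrite(f'pics/{n}_{sys.argv[1]}.png',cv2.resize(c['img'][y:y+h,x:x+w,::-1],(720,600)))
E
python3 look.py a
```

```text
time_s: 6.88
time_s: 7.22
t 7.2167 q [ 27.4  21.  -12.1  -0.  -57.  155.1] p [0.6236 0.1073 0.1451] yaw 92.5 tilt [-1.8e-03 -7.0e-04 -1.0e+00] F [-0.9 -0.4 -3. ] gap 0.0583 grip 98.1
shift [0.005 0.002 0.14 ] turn [-0.0009  0.0003  0.0218]
```

View pics/side_a.png

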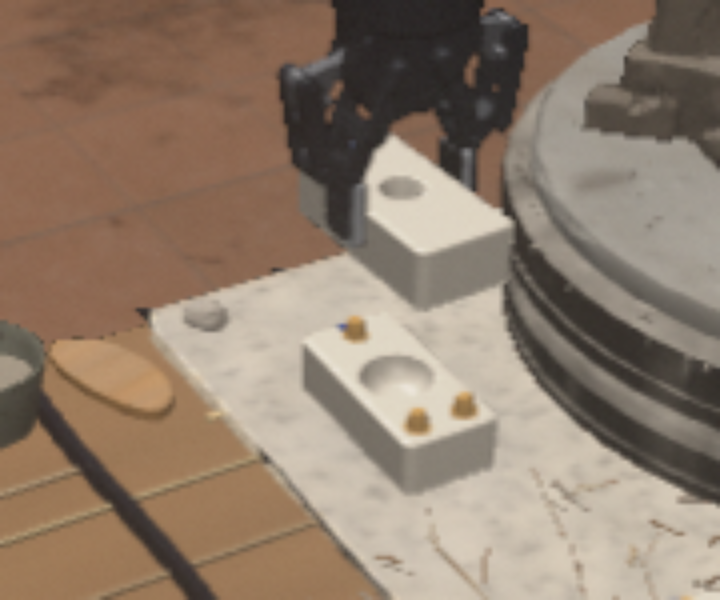

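View pics/top_a.png

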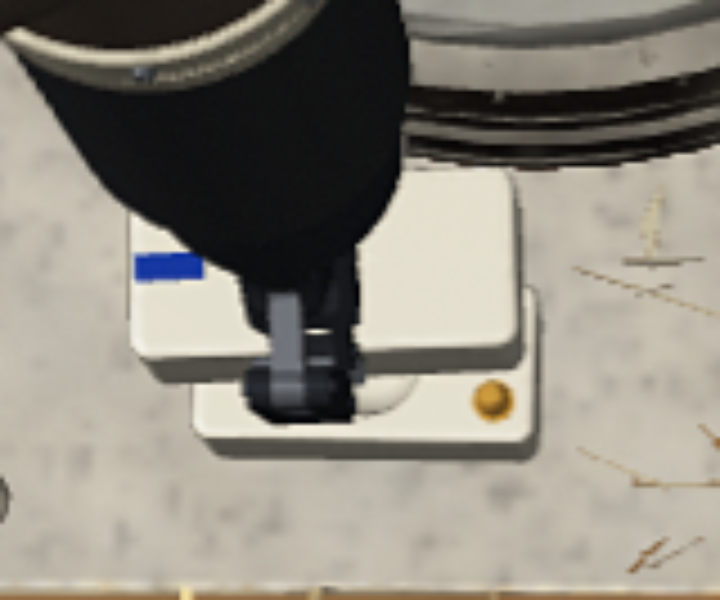

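The cover is the right way round, with the blue marks at the same (+y, left) end and both yawed about the same as the tool. Its top edges span crop x 131–519 and y 168–345 at the right end. I'll work out the offset in hand and the correction.

```bash
python3 - <<'E'
from rig import imaging
from h import *
c=imaging.capture('top'); im=c['img']; hsv=cv2.cvtColor(im,cv2.COLOR_RGB2HSV)
H,S,V=[hsv[...,i].astype(int) for i in range(3)]
r=ray(c,np.array([[325,262],[131,300],[519,260],[510,168],[510,346],[169,266]])/4.5+[170,110],.161)
print(r.round(4))
for a,ce,_ in blobs((H>105)&(H<130)&(S>120),30,200): print('blue',a,ce,ray(c,ce,.161)[0].round(4))
# sub-pixel-ish edges: columns right part, rows
for x in (270,276,280): print(x,V[140:200,x].tolist())
for y in (160,170): print(y,V[y,192:206].tolist(),V[y,278:292].tolist(),[ray(c,[u,y],.161)[0].round(4).tolist() for u in (199,285)])
E
```

```text
[[0.6249 0.1067 0.161 ]
 [0.6117 0.1681 0.161 ]
 [0.6261 0.0447 0.161 ]
 [0.6568 0.0482 0.161 ]
 [0.5977 0.047  0.161 ]
 [0.6231 0.1564 0.161 ]]
blue 90 [207.  168.5] [0.624  0.1573 0.161 ]
270 [90, 6, 9, 25, 93, 44, 201, 185, 228, 225, 227, 228, 228, 227, 228, 228, 228, 227, 227, 228, 227, 228, 227, 227, 228, 228, 227, 228, 228, 228, 228, 227, 228, 227, 228, 228, 227, 227, 228, 228, 227, 228, 228, 229, 232, 234, 199, 76, 79, 83, 81, 74, 154, 233, 230, 228, 228, 228, 228, 228]
276 [102, 77, 8, 15, 38, 81, 38, 216, 229, 227, 228, 227, 227, 228, 227, 228, 228, 228, 228, 227, 228, 227, 228, 228, 228, 227, 228, 228, 228, 228, 228, 228, 228, 228, 227, 228, 228, 228, 227, 228, 228, 228, 228, 229, 232, 227, 167, 86, 81, 82, 79, 73, 179, 233, 232, 205, 175, 192, 187, 166]
280 [100, 95, 6, 10, 19, 111, 30, 222, 226, 226, 228, 227, 227, 227, 227, 227, 227, 227, 228, 227, 227, 227, 227, 228, 227, 228, 227, 228, 228, 228, 228, 228, 227, 228, 227, 228, 227, 228, 228, 228, 228, 228, 228, 230, 236, 222, 122, 82, 83, 81, 79, 71, 196, 234, 203, 156, 182, 200, 194, 139]
160 [200, 203, 204, 204, 206, 204, 163, 235, 237, 233, 232, 238, 201, 156] [227, 228, 227, 226, 229, 200, 116, 104, 172, 191, 189, 188, 190, 193] [[0.6366, 0.1693, 0.161], [0.6377, 0.0454, 0.161]]
170 [203, 205, 202, 199, 196, 201, 168, 199, 162, 159, 159, 159, 160, 159] [228, 228, 228, 227, 224, 204, 139, 90, 158, 191, 188, 187, 188, 190] [[0.6216, 0.1687, 0.161], [0.6228, 0.0451, 0.161]]
```

```bash
python3 -m creep '[-0.3,0.006,0.003,0.06,0,0,0.01, -0.3,0.006,0.003,0.12,0,0,0.022, -0.3,0.006,0.003,0.18,0,0,0.022, -0.3,0.006,0.003,0.23,0,0,0.022, -0.3,0.006,0.003,0.26,0,0,0.022, -0.3,0.006,0.003,0.26,0,0,0.022, -0.3,0.006,0.003,0.26,0,0,0.022, -0.3,0.006,0.003,0.26,0,0,0.022]' | head -1
python3 st.py 0.6244 0.1087 0.070 90
python3 look.py b
```

```text
time_s: 8.03
t 8.0333 q [ 27.5  24.7 -15.7   0.  -49.5 152.6] p [0.6254 0.1092 0.0822] yaw 90.14 tilt [ 1.3e-03  3.0e-04 -1.0e+00] F [ 0.3  0.7 -3.1] gap 0.0585 grip 98.1
shift [-0.002 -0.004  0.049] turn [ 0.0006 -0.0002  0.0012]
```

View pics/side_b.png

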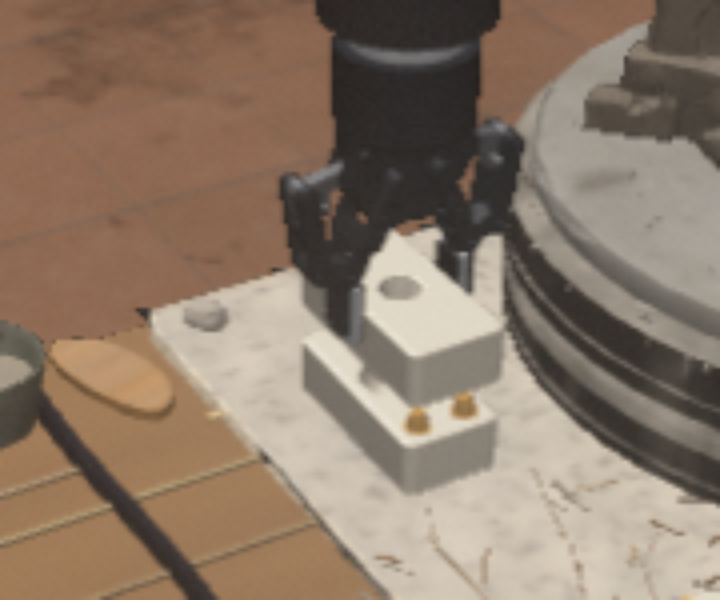

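The cover hangs about 10 mm above the dowels and is nearly over the mould (cover near corner at crop 415,404, mould near corner at 410,446). I'll compare their offset with the projected one.

```bash
python3 - <<'E'
from rig import imaging
from h import *
c=imaging.capture('side')
def cr(P): return ((proj(c,P)-[230,100])*4).round(0).tolist()
print('cover',cr([[.5958,.0472,.064],[.6558,.0472,.064],[.5958,.0472,.098],[.6558,.0472,.098]]))
print('mould',cr([[.5954,.0469,.04],[.6554,.0469,.04],[.5954,.0469,.006]]), 'hole',cr([[.6258,.1092,.098]]))
c=imaging.capture('top'); V=cv2.cvtColor(c['img'],cv2.COLOR_RGB2HSV)[...,2].astype(int)
for x in(268,274,279): print(V[152:165,x].tolist(),V[188:206,x].tolist())
for y in(170,185): print(V[y,195:212].tolist(),V[y,274:295].tolist())
print(proj(c,[[.5958,.05,.098],[.6558,.05,.098],[.6258,.1712,.098],[.6258,.0472,.098],[.5954,.05,.04],[.625,.0469,.04]]).round(1).tolist())
E
```

```text
cover [[412.0, 411.0], [506.0, 379.0], [413.0, 358.0], [510.0, 326.0]]
mould [[410.0, 448.0], [504.0, 415.0], [408.0, 497.0]] hole [[401.0, 286.0]]
[188, 185, 186, 186, 185, 184, 184, 183, 181, 205, 228, 228, 229] [229, 229, 229, 229, 230, 230, 229, 232, 238, 230, 98, 78, 81, 79, 66, 235, 233, 232]
[188, 189, 186, 184, 183, 185, 188, 189, 190, 203, 227, 228, 229] [229, 230, 229, 229, 229, 229, 229, 231, 238, 230, 98, 77, 80, 78, 67, 236, 233, 233]
[196, 198, 199, 198, 198, 195, 194, 194, 191, 205, 228, 228, 229] [230, 229, 229, 229, 229, 229, 229, 230, 236, 230, 99, 77, 82, 79, 71, 173, 233, 233]
[201, 197, 200, 203, 204, 202, 202, 201, 201, 204, 212, 103, 39, 17, 19, 20, 22] [229, 229, 229, 229, 229, 229, 229, 229, 229, 228, 231, 206, 123, 105, 171, 192, 191, 191, 193, 193, 194]
[186, 185, 184, 182, 185, 188, 192, 193, 194, 195, 143, 227, 237, 233, 230, 230, 230] [229, 229, 229, 229, 229, 229, 230, 230, 229, 229, 231, 197, 108, 121, 147, 99, 155, 198, 195, 194, 194]
[[284.3, 199.1], [285.0, 161.5], [205.9, 179.5], [286.5, 180.2], [286.8, 208.3], [289.0, 190.7]]
```

```bash
python3 - <<'E'
from rig import imaging
from h import *
c=imaging.capture('top'); V=cv2.cvtColor(cv2.imread('pics/top0.png'),cv2.COLOR_BGR2HSV)[...,2].astype(int)
for x in(228,266,270): print(x,V[168:178,x].tolist(),V[203:215,x].tolist())
for y in(178,184,200): print(y,V[y,208:219].tolist(),V[y,284:296].tolist())
print(proj(c,[[.5954,.1089,.04],[.6554,.1089,.04],[.6254,.1709,.04],[.6254,.0469,.04]]).round(1).tolist())
V=cv2.cvtColor(cv2.imread('pics/side0.png'),cv2.COLOR_BGR2GRAY).astype(int)
E
```

```text
228 [158, 154, 159, 166, 192, 210, 211, 211, 211, 210] [211, 215, 220, 206, 86, 71, 71, 68, 89, 178, 178, 173]
266 [174, 175, 177, 178, 130, 211, 209, 210, 210, 210] [211, 212, 216, 222, 179, 81, 70, 69, 63, 140, 168, 169]
270 [168, 169, 169, 171, 116, 212, 210, 210, 209, 210] [211, 211, 215, 223, 183, 83, 70, 71, 65, 141, 168, 167]
178 [173, 172, 171, 171, 170, 157, 213, 220, 215, 211, 210] [208, 211, 209, 210, 171, 118, 149, 168, 169, 174, 177, 178]
184 [161, 168, 172, 172, 170, 182, 223, 222, 215, 213, 213] [212, 210, 208, 207, 165, 84, 137, 178, 175, 175, 175, 172]
200 [170, 172, 173, 174, 157, 214, 224, 217, 213, 212, 212] [205, 211, 208, 191, 124, 75, 140, 171, 168, 169, 169, 172]
[[250.5, 208.0], [251.5, 172.4], [213.0, 189.8], [289.0, 190.4]]
```

Edge-to-edge, the mould minus cover offset is about (-0.8, -0.9) mm, and the mould's yaw is about 89.2°. I'll correct for that and go onto the dowel tips.

```bash
python3 -m creep '[-0.3,-0.003,-0.003,0.01,0,0,0.007, -0.3,-0.003,-0.003,0.02,0,0,0.007, -0.3,-0.003,-0.003,0.035,0,0,0.007, -0.3,-0.003,-0.003,0.05,0,0,0.007, -0.3,-0.003,-0.003,0.06,0,0,0.007, -0.3,-0.003,-0.003,0.068,0,0,0.007, -0.3,-0.003,-0.003,0.068,0,0,0.007]' 110| head -1
python3 st.py 0.6246 0.1083 0.058 89.3
```

```text
time_s: 8.87
t 8.8667 q [ 27.5  25.9 -16.8  -0.  -47.4 151.9] p [0.6236 0.1081 0.0635] yaw 89.34 tilt [-1.e-03 -5.e-04 -1.e+00] F [-0.3 -0.4 -3.2] gap 0.058 grip 123.0
shift [0.001 0.004 0.022] turn [-0.0005  0.0002  0.0003]
```

The dowels are entering the sockets freely. Closing the seam gently.

```bash
python3 -m creep '[-0.3,0,0,0.006,0,0,0, -0.3,0,0,0.012,0,0,0, -0.3,0,0,0.018,0,0,0, -0.3,0,0,0.022,0,0,0, -0.3,0,0,0.024,0,0,0, -0.3,0,0,0.024,0,0,0]' 110| head -1
python3 st.py 0.6246 0.1083 0.058 89.3
```

```text
time_s: 9.37
t 9.3667 q [ 27.5  26.2 -17.    0.  -46.7 151.9] p [0.6239 0.1083 0.0584] yaw 89.34 tilt [-0.e+00 -1.e-04 -1.e+00] F [-0.7  0.2 -2.5] gap 0.0578 grip 123.5
shift [0.    0.003 0.002] turn [-0.      0.      0.0004]
```

```bash
python3 -m creep '[-0.3,0,0,0.003,0,0,0, -0.3,0,0,0.006,0,0,0, -0.3,0,0,0.009,0,0,0, -0.3,0,0,0.012,0,0,0, -0.3,0,0,0.012,0,0,0, -0.3,0,0,0.012,0,0,0]' | head -1
python3 st.py 0.6246 0.1083 0.058 89.3; python3 look.py c
```

```text
time_s: 9.87
t 9.8667 q [ 27.5  26.2 -17.1   0.  -46.6 151.9] p [0.624  0.1082 0.0583] yaw 89.37 tilt [ 0.001 -0.    -1.   ] F [-9.2  0.9 21.6] gap 0.0579 grip 126.5
shift [0.    0.003 0.001] turn [0.0005 0.     0.0006]
```

View pics/side_c.png

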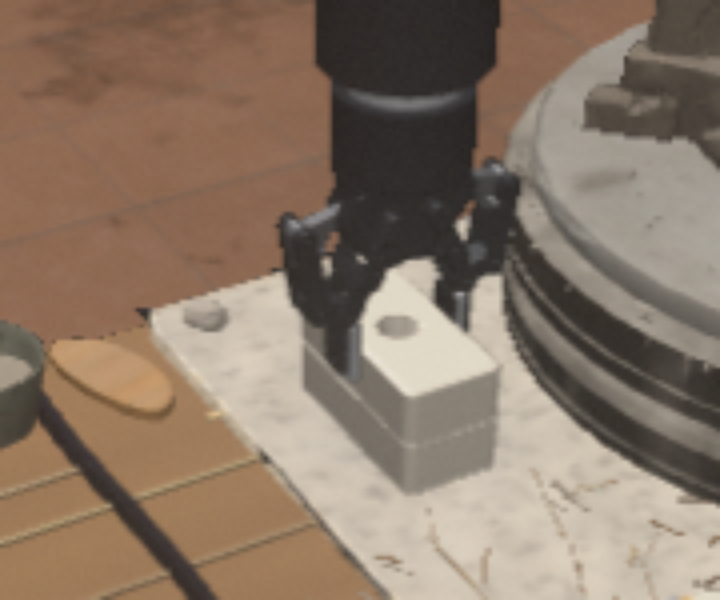

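The seam is closed: the edges are flush all round, with the seam at crop row ~445. The push is about 22 N, so I'll press a little more firmly and hold.

```bash
python3 -m creep '[-0.3,0,0,0.004,0,0,0, -0.3,0,0,0.008,0,0,0, -0.3,0,0,0.008,0,0,0, -0.3,0,0,0.008,0,0,0, -0.3,0,0,0.008,0,0,0, -0.3,0,0,0.008,0,0,0, -0.3,0,0,0.008,0,0,0, -0.3,0,0,0.008,0,0,0, -0.3,0,0,0.008,0,0,0, -0.3,0,0,0.008,0,0,0]' | head -1
python3 st.py 0.6246 0.1083 0.058 89.3
```

```text
time_s: 10.8
t 10.8 q [ 2.750e+01  2.620e+01 -1.710e+01  1.000e-01 -4.660e+01  1.518e+02] p [0.624  0.1083 0.0583] yaw 89.39 tilt [ 1.8e-03 -1.0e-04 -1.0e+00] F [-15.9   0.4  37.3] gap 0.0579 grip 128.3
shift [0.    0.002 0.001] turn [0.0009 0.     0.0008]
```

The push is steady at about 37 N with no slip (TCP still at z 0.0583).

```bash
python3 -c "
from rig import robot
print(robot.hand_in())"
```

```text
the job is handed in; nothing more can be done
None
```

The cover is on the empty lower half with the blue marks at the same end and the seam closed, still gripped and pressed down with about 37 N; the job was handed in at about 11 s, and the arm never went near the cast knob, its mould or the other things.

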